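# Find the worn spring foot of the lab shaker and tag it

### The arm

A 6-joint arm with a two-finger parallel gripper is mounted at the origin on the work surface. World frame = base frame: x ahead of the robot, y to its left, z up, the work surface at z = 0. Lengths are in m, angles in rad, forces in N, time in s.
With the tool pointing down it reaches from about 0.35 to 0.775 m from the base axis. Payload 5.5 kg.
Tool frame: the origin (TCP) lies on the centre line of the jaws, within the pads' length; the fingertips stand 11 mm ahead of it and the grasp point (between the pads) lies 8 mm behind it; z points along the fingers, y is the direction in which the jaws open and shut (so a half turn about z gives the same grasp; the last joint's range is limited). The gripper opens to 85 mm and grips with 20 to 120 N. Pads are 22 mm wide; open, the fingers measure 114 mm over their backs; the gripper's body (76 mm by 85 mm) begins 54 mm behind the grasp point. The pads swing forward as they close: fully open they stand 13 mm farther back than shut.
Start: joints at [-1.454, 0.313, 0.046, 1.304, 0, 1.431], TCP at [0.146, -0.556, 0.242] pointing down, gripper open.
Joint ranges: [-2.76, 2.76], [-0.86, 1.69], [-1.03, 1.26], [-2.2, 2.34], [-1.47, 1.5], [-3.14, 3.14]. Speed limits (rad/s): [2.57, 2.57, 3.14, 3.14, 3.14, 3.14].

### API

Orientations are given as a unit quaternion [w, x, y, z].
In Python, from workcell import env, imaging, order gives the robot as it stands. The module is installed in compiled form; this text tells all that it offers.
- The arm moves only by the tool move_arm, never from a script. Its argument "deltas" is one flat list of numbers, 7 for each row, row after row: the gripper's target within -1 to 1 (shut at 1, half-way at 0, fully open at -1), then the shift along the tool's x, y, z in m, then the turn, a rotation vector about the tool's x, y, z in degrees. In form: [jaw, tx, ty, tz, ax, ay, az, jaw, tx, ty, tz, ax, ay, az, ...]. A call has 1 to 10 rows; each row shifts and turns the commanded pose from where the row before left it, along the tool's axes as they then stand; what a row does not reach is not made up. A row lasts 1/8 s, in which the tool goes at most 62.5 mm and 10.7 degrees, less where a joint would pass 70% of its speed; a pose out of reach is approached as far as the arm can. A call is refused whole if a number of a shift passes 0.0625 or a number of a turn 10.7, either way. A call with a gripper value outside its range is refused whole. The fingers move at their own pace and stop on an object; "squeeze" is the grip in N (left out, the last holds). Time passes only in rows, so rows that do not move let the fingers close. It gives the time, the measured TCP pose, the force and the opening at its end, in the units of the state.
- env.get_state(): the state, without advancing time (a new reading comes with each control period).
- imaging.read_camera(name): name is "scene" or "top" or "wrist"; returns a dict with "img" (480x640x3 uint8, red, green, blue), "z_map" (480x640 float32, m along the optical axis (not along the pixel's ray), 0 where there is no reading), "fx", "fy", "cx", "cy" (pixels), "rvec" (rotation vector, rad) and "tvec" (3), from world to camera coordinates, as OpenCV has them. Camera axes: x right, y down, z forward; pixel columns grow to the right and rows downward; lengths in m; the calibration is good to about 2 mm. A picture is of the moment at which its call begins.
- order.hand_in(): hands the job in, once; it reports no verdict.
Trained networks look in a picture, given as the dict that the camera call returned (one of the last four; its "shot" number tells which), for a name from the list of things; names that differ only in an ending like _2 or _b are one class to them, and where a whole thing is asked for, a point or a joint stands for the part that bears it (a point fixed in the world has none). Each returns a list of dicts, best first, with "confidence" (0 to 1); they miss things now and then, are a little off and sometimes report something else, mostly with a low value. They report only what shows in the picture. A call takes as long as a camera call. They do not tell look-alikes from the thing itself.
- imaging.recognise(picture, thing): "centre" ([column, row] in pixels, amid what is visible of it).
- imaging.cut_out(picture, thing): "mask" (480x640 bool, what is visible of it) and "centre" ([column, row] in pixels, amid what is visible of it).
The state is a dict: "clock": time; "joint_pos": joint angles; "qvel": joint speeds; "tau": joint torques, N m; "tcp_pos": TCP position; "orientation": TCP orientation; "wrist_force": force on the tool from outside, world axes, zero at the start; "ft_torque": the same for the moment, N m; "finger_gap": finger opening in m.
Only numpy, scipy, OpenCV 4.12 (cv2) and the standard library are available. Lean on these libraries where they do the work, as an engineer would, in place of code of your own. Each camera call takes 0.05 s, during which the arm holds its last target.

### The job

Three spring feet taken off a laboratory shaker stand in test blocks on the bench, and the softest one has to be replaced. With the fingertips press each blue foot clearly but gently down to find out which is the softest, then push the orange tag of that block all the way down. Leave the other two tags up, pick nothing up, and leave the jar, the beaker and the screwdriver where they are.

Things in the scene. Friction and masses are not known exactly. Their poses are not given: they have to be found in the camera images.
- block_1: Block 1: aluminium, 150 x 84 x 25 mm, bolted to the bench, with one spring foot near one end and one orange tag near the other. Origin at the centre of its underside; x along the block, from the tag (at x = -45 mm) to the foot (at x = +35 mm); z up.
- foot_1_top (a point): Fixed to block 1: centre of the top of its foot's round blue cap (40 mm across, 18 mm high, dark dot on top) as it stands unpressed, 69 mm above the bench. The cap goes straight down by up to 14 mm and springs back. It starts to move at about 0.8 N; each mm then takes 0.2 N on the softest foot, 0.5 N on the middling, 0.9 N on the firmest. Which foot is in which block varies.
- tag_1_top (a point): Centre of the top of the orange tag of block 1, moving with it: a flat 26 x 30 mm head, 6 mm thick, on a white stem, 80 mm from the foot's axis. Up, its top is 46.5 mm above the bench; pushed fully down its head meets the black plate at 32.5 mm.
- tag_1 (a joint): Tag of block 1: 0 up, 0.014 m fully down. Friction of about 3 N holds it wherever it is left; it has no spring.
- ring_1 (a joint): Yellow drag ring, 47 mm across, round the spring just under the cap of block 1's foot: 0 at the start; the cap pushes it down and it stays there, so it shows how deep the foot has been pressed so far (m, about 0.5 mm less than the cap's own travel).
- block_2: Block 2: aluminium, 150 x 84 x 25 mm, bolted to the bench, with one spring foot near one end and one orange tag near the other. Origin at the centre of its underside; x along the block, from the tag (at x = -45 mm) to the foot (at x = +35 mm); z up.
- foot_2_top (a point): Fixed to block 2: centre of the top of its foot's round blue cap (40 mm across, 18 mm high, dark dot on top) as it stands unpressed, 69 mm above the bench. The cap goes straight down by up to 14 mm and springs back. It starts to move at about 0.8 N; each mm then takes 0.2 N on the softest foot, 0.5 N on the middling, 0.9 N on the firmest. Which foot is in which block varies.
- tag_2_top (a point): Centre of the top of the orange tag of block 2, moving with it: a flat 26 x 30 mm head, 6 mm thick, on a white stem, 80 mm from the foot's axis. Up, its top is 46.5 mm above the bench; pushed fully down its head meets the black plate at 32.5 mm.
- tag_2 (a joint): Tag of block 2: 0 up, 0.014 m fully down. Friction of about 3 N holds it wherever it is left; it has no spring.
- ring_2 (a joint): Yellow drag ring, 47 mm across, round the spring just under the cap of block 2's foot: 0 at the start; the cap pushes it down and it stays there, so it shows how deep the foot has been pressed so far (m, about 0.5 mm less than the cap's own travel).
- block_3: Block 3: aluminium, 150 x 84 x 25 mm, bolted to the bench, with one spring foot near one end and one orange tag near the other. Origin at the centre of its underside; x along the block, from the tag (at x = -45 mm) to the foot (at x = +35 mm); z up.
- foot_3_top (a point): Fixed to block 3: centre of the top of its foot's round blue cap (40 mm across, 18 mm high, dark dot on top) as it stands unpressed, 69 mm above the bench. The cap goes straight down by up to 14 mm and springs back. It starts to move at about 0.8 N; each mm then takes 0.2 N on the softest foot, 0.5 N on the middling, 0.9 N on the firmest. Which foot is in which block varies.
- tag_3_top (a point): Centre of the top of the orange tag of block 3, moving with it: a flat 26 x 30 mm head, 6 mm thick, on a white stem, 80 mm from the foot's axis. Up, its top is 46.5 mm above the bench; pushed fully down its head meets the black plate at 32.5 mm.
- tag_3 (a joint): Tag of block 3: 0 up, 0.014 m fully down. Friction of about 3 N holds it wherever it is left; it has no spring.
- ring_3 (a joint): Yellow drag ring, 47 mm across, round the spring just under the cap of block 3's foot: 0 at the start; the cap pushes it down and it stays there, so it shows how deep the foot has been pressed so far (m, about 0.5 mm less than the cap's own travel).
- jar: Bystander: amber jar, 64 mm across, 85 mm high, white lid; origin at the centre of its underside.
- beaker: Bystander: empty glass beaker, 68 mm across, 80 mm high; origin at the centre of its underside.
- driver: Bystander: screwdriver with a green handle, 180 mm long, 26 mm thick, lying flat; origin at mid length on its underside, x axis towards the blade.
Mind the look-alikes: they are no part of the job. Leave any brown, purple or turquoise look-alike of the block_1 alone.

How it is judged:
On the way, in this order (a step that is already met when the one before it is completed fails the run):
1. all three feet have been pressed, in any order, by 2 mm or more (drag rings moved 1.5 mm) (value of joint each of ring_1, ring_2, ring_3 above 0.0015 m), for 0.1 s.
2. then the tag of the softest foot is pushed down by at least 11 of its 14 mm, the others up (((horizontal distance between softest_foot and foot_1_top below 0.02 m and value of joint tag_1 above 0.011 m and value of joint each of tag_2, tag_3 below 0.003 m) or (horizontal distance between softest_foot and foot_2_top below 0.02 m and value of joint tag_2 above 0.011 m and value of joint each of tag_1, tag_3 below 0.003 m) or (horizontal distance between softest_foot and foot_3_top below 0.02 m and value of joint tag_3 above 0.011 m and value of joint each of tag_1, tag_2 below 0.003 m))), for 0.2 s.
At the end, for the whole second after the job is handed in: The tag of the block with the softest foot is down by at least 11 of its 14 mm, the other two tags are within 3 mm of fully up, and the jar, beaker and screwdriver rest within 25 mm of where they started (((horizontal distance between softest_foot and foot_1_top below 0.02 m and value of joint tag_1 above 0.011 m and value of joint each of tag_2, tag_3 below 0.003 m) or (horizontal distance between softest_foot and foot_2_top below 0.02 m and value of joint tag_2 above 0.011 m and value of joint each of tag_1, tag_3 below 0.003 m) or (horizontal distance between softest_foot and foot_3_top below 0.02 m and value of joint tag_3 above 0.011 m and value of joint each of tag_1, tag_2 below 0.003 m)) and distance of each of jar, beaker, driver from where it was at the start of the episode below 0.025 m and linear speed of each of jar, beaker, driver below 0.02 m/s); the robot touches nothing.
It fails at once if the tag of a foot that is not the softest is pushed down by more than 4 mm ((not (horizontal distance between softest_foot and foot_1_top below 0.02 m) and value of joint tag_1 above 0.004 m) or (not (horizontal distance between softest_foot and foot_2_top below 0.02 m) and value of joint tag_2 above 0.004 m) or (not (horizontal distance between softest_foot and foot_3_top below 0.02 m) and value of joint tag_3 above 0.004 m)).
It fails at once if the jar, beaker or screwdriver is lifted, carried or pushed more than 25 mm (distance of any of jar, beaker, driver from where it was at the start of the episode above 0.025 m).
It fails at once if the jar or beaker is tipped (angle between any of jar, beaker's own z axis and vertical above 0.4 rad).
It fails at once if a foot is pressed roughly, with more than 45 N (contact force between any of softest_foot, middling_foot, firmest_foot and anything else above 45 N).
It also fails if it takes over 45 s, if anything falls off the work surface, if the arm or the gripper's body presses on something with over 40 N, if the wrist force passes 120 N, or if a joint passes its speed limit or range.

## Working session

There is one attempt and no reset: what is moved stays moved. The work goes in short steps, Python scripts to look and compute and a tool call to move; the robot and the scene stay as the last step left them, time stands still between calls to the robot, and variables do not carry over. Pictures are saved under pics/ and viewed, and the job is handed in when it is done.

Besides the shell and the picture viewer there is one more tool, called by a JSON object that holds its "method" and its "body", one argument or row to a line. move_arm: Moves the arm, as the interface text tells. Its arguments: {"type":"object","properties":{"deltas":{"type":"array"},"squeeze":{"type":"number"}},"required":["deltas"]}

```bash
mkdir -p pics
cat > h.py <<'E'
import numpy as np, cv2
from workcell import env, imaging, order
def save(p,n): cv2.imwrite('pics/'+n+'.png', cv2.cvtColor(p['img'],cv2.COLOR_RGB2BGR))
def world(p,u,v,d=None):
    if d is None:
        w=p['z_map'][int(v)-2:int(v)+3,int(u)-2:int(u)+3]; w=w[w>0]; d=np.median(w)
    c=np.array([(u-p['cx'])/p['fx']*d,(v-p['cy'])/p['fy']*d,d])
    R=cv2.Rodrigues(np.array(p['rvec'],float))[0]
    return R.T@(c-np.array(p['tvec']).ravel())
def mask_world(p,m):
    v,u=np.nonzero(m&(p['z_map']>0)); d=p['z_map'][v,u]
    c=np.stack([(u-p['cx'])/p['fx']*d,(v-p['cy'])/p['fy']*d,d],1)
    R=cv2.Rodrigues(np.array(p['rvec'],float))[0]
    return (c-np.array(p['tvec']).ravel())@R
E
python3 - <<'E'
from h import *
s=env.get_state(); print(s)
for n in ['top','scene']:
    p=imaging.read_camera(n); save(p,n+'0')
    for t in ['foot_1_top','tag_1_top','jar','beaker','driver','block_1']:
        for r in imaging.cut_out(p,t):
            w=mask_world(p,r['mask']); 
            if len(w)<5: continue
            zt=np.percentile(w[:,2],95); top=w[w[:,2]>zt-0.006]
            print(n,t,round(r['confidence'],2),np.round(r['centre']),w.mean(0).round(3),'top',((top.min(0)+top.max(0))/2).round(3),len(w))
E
```

```text
{'clock': 0.0, 'joint_pos': array([-1.45362884e+00,  3.13987005e-01,  4.50083531e-02,  1.30360857e+00,
        3.19350808e-05,  1.43123034e+00]), 'qvel': array([-0.00133058,  0.00031814,  0.00059331, -0.00024209, -0.00110169,
        0.00064031]), 'tau': array([-2.75249258e-03, -4.80628073e+01,  2.98531759e+01,  1.90891419e-02,
       -3.90704108e-04,  2.91028215e-06]), 'tcp_pos': array([ 0.14596743, -0.55566834,  0.24142849]), 'orientation': array([-8.95210789e-04,  9.91771902e-01,  1.28014422e-01,  2.59946435e-05]), 'wrist_force': array([-0.13106338, -0.92027225, -0.26152182]), 'ft_torque': array([-0.02497151, -0.04084721,  0.0103111 ]), 'finger_gap': 0.08523071639189615}
top foot_1_top 0.94 [412. 349.] [ 0.33  -0.255  0.027] top [ 0.329 -0.258  0.049] 3506
top foot_1_top 0.82 [164. 355.] [0.316 0.217 0.027] top [0.316 0.222 0.05 ] 3690
top foot_1_top 0.75 [397. 253.] [ 0.522 -0.228  0.026] top [ 0.529 -0.227  0.056] 2811
top foot_1_top 0.6 [302. 340.] [ 0.347 -0.04   0.028] top [ 0.346 -0.038  0.048] 3388
top foot_1_top 0.26 [405. 270.] [ 0.487 -0.241  0.042] top [ 0.487 -0.239  0
[... 2372 characters left out ...]
17] top [ 0.48  -0.378  0.023] 424
scene driver 0.23 [488. 278.] [0.489 0.204 0.042] top [0.487 0.204 0.045] 224
scene block_1 0.96 [286. 228.] [ 0.545 -0.214  0.023] top [ 0.53  -0.226  0.055] 1702
scene block_1 0.93 [368. 271.] [ 0.568 -0.007  0.023] top [ 0.555 -0.017  0.055] 2550
scene block_1 0.84 [523. 248.] [0.337 0.225 0.026] top [0.318 0.223 0.048] 2322
scene block_1 0.82 [482. 308.] [0.548 0.204 0.025] top [0.533 0.196 0.054] 2804
scene block_1 0.75 [398. 212.] [ 0.367 -0.031  0.026] top [ 0.348 -0.035  0.048] 1809
scene block_1 0.6 [322. 185.] [ 0.351 -0.245  0.025] top [ 0.331 -0.253  0.048] 1406
scene block_1 0.2 [283. 296.] [ 0.738 -0.066  0.05 ] top [ 0.735 -0.068  0.078] 2032
```

View pics/top0.png

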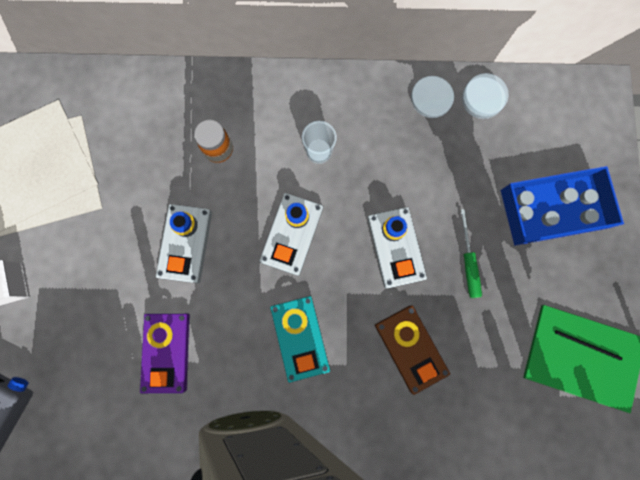

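View pics/scene0.png

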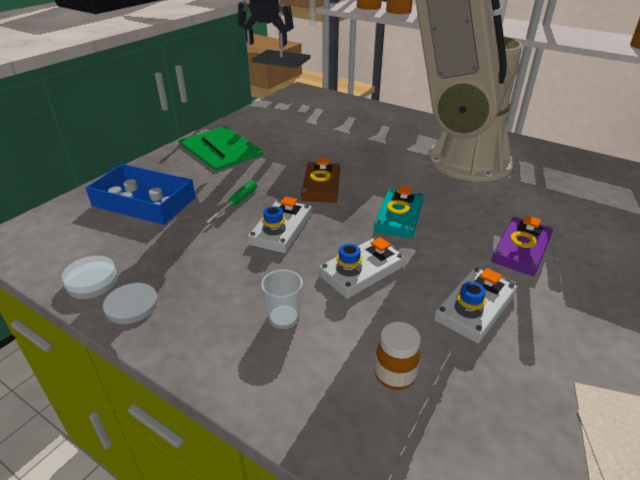

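Run:
```python
import cv2
a=cv2.imread('pics/top0.png')[200:400,130:460]; cv2.imwrite('pics/top0crop.png',cv2.resize(a,(792,480),interpolation=cv2.INTER_CUBIC))
```

```text
(no output)
```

View pics/top0crop.png

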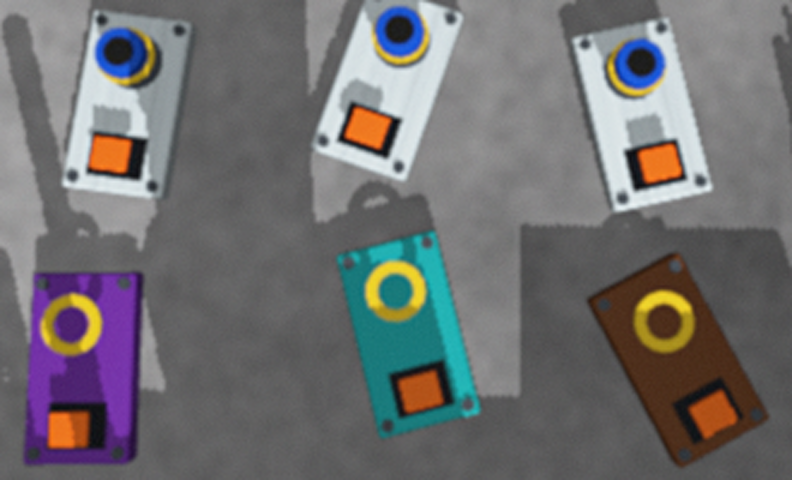

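The candidates in the top view are the aluminium blocks with blue feet at (183,243), (291,233) and (397,247). The look-alikes have no blue cap: purple (165,352), turquoise (300,338), brown (412,349). The crop confirms I should use the three aluminium ones. Next I'll measure the cap and tag centres precisely.

```bash
cat >> h.py <<'E'
def zplane(p,u,v,z):
    a=world(p,u,v,1.0); R=cv2.Rodrigues(np.array(p['rvec'],float))[0]; o=-R.T@np.array(p['tvec']).ravel()
    return o+(a-o)*(z-o[2])/(a[2]-o[2])
E
python3 - <<'E'
from h import *
from scipy import ndimage as nd
for n in ['top','scene']:
    p=imaging.read_camera(n); hsv=cv2.cvtColor(p['img'],cv2.COLOR_RGB2HSV)
    for nm,lo,hi,zc in [('blue',(105,150,60),(125,255,255),.069),('orange',(5,180,120),(16,255,255),.0465)]:
        l,k=nd.label(cv2.inRange(hsv,lo,hi)>0)
        for i in range(1,k+1):
            m=l==i
            if not 60<m.sum()<900: continue
            w=mask_world(p,m)
            w=w[np.abs(w[:,2]-zc)<.005]
            if len(w)<20 or w[:,0].mean()<.45: continue
            v,u=np.nonzero(m)
            # hull of top-face points
            print(n,nm,u.mean().round(),v.mean().round(),'mean',w.mean(0).round(4),'mid',((np.percentile(w,1,0)+np.percentile(w,99,0))/2).round(4),'ext',np.ptp(w,0).round(3))
    # dark dot
    for (x,y) in [(.56,.2),(.58,0),(.56,-.22)]:
        pass
    dark=(p['img'].max(2)<50)
    l,k=nd.label(dark)
    for i in range(1,k+1):
        m=l==i
        if 15<m.sum()<400:
            w=mask_world(p,m)
            if len(w)>5 and abs(np.median(w[:,2])-.069)<.006:
                v,u=np.nonzero(m); print(n,'dot',u.mean().round(1),v.mean().round(1),zplane(p,u.mean(),v.mean(),.069).round(4),m.sum())
print(env.get_state()['tcp_pos'])
E
```

```text
top blue 296.0 213.0 mean [ 0.5861 -0.028   0.0679] mid [ 0.587  -0.0277  0.0676] ext [0.038 0.035 0.007]
top blue 180.0 222.0 mean [0.5643 0.1929 0.0679] mid [0.5651 0.1939 0.0678] ext [0.038 0.038 0.008]
top blue 396.0 226.0 mean [ 0.5637 -0.219   0.0678] mid [ 0.5642 -0.2201  0.0676] ext [0.037 0.036 0.008]
top orange 283.0 253.0 mean [ 0.5107 -0.0036  0.0452] mid [ 0.5104 -0.0034  0.045 ] ext [0.032 0.034 0.008]
top orange 176.0 264.0 mean [0.4856 0.2029 0.0453] mid [0.4858 0.203  0.0456] ext [0.027 0.033 0.008]
top orange 405.0 268.0 mean [ 0.4865 -0.2394  0.0453] mid [ 0.4863 -0.2399  0.0454] ext [0.028 0.033 0.007]
top dot 295.8 211.8 [ 0.5878 -0.0273  0.069 ] 76
top dot 178.9 220.9 [0.566  0.1947 0.069 ] 82
top dot 396.7 225.4 [ 0.5651 -0.2203  0.069 ] 80
scene blue 273.0 215.0 mean [ 0.5685 -0.2173  0.0677] mid [ 0.5648 -0.2201  0.0672] ext [0.04  0.036 0.006]
scene blue 349.0 254.0 mean [ 0.5918 -0.0255  0.0679] mid [ 0.5889 -0.0266  0.0676] ext [0.041 0.038 0.008]
scene blue 472.0 294.0 mean [0.5706 0.1957 0.0681] mid [0.5669 0.1957 0.0674] ext [0.041 0.038 0.007]
scene orange 288.0 201.0 mean [ 0.4881 -0.2377  0.0454] mid [ 0.4874 -0.239   0.045 ] ext [0.031 0.033 0.007]
scene orange 380.0 244.0 mean [ 0.5132 -0.0017  0.0457] mid [ 0.5119 -0.0021  0.0452] ext [0.033 0.033 0.007]
scene orange 491.0 276.0 mean [0.4883 0.2045 0.0459] mid [0.4874 0.2042 0.0457] ext [0.029 0.032 0.006]
scene dot 272.4 210.6 [ 0.5636 -0.2208  0.069 ] 42
scene dot 349.3 249.2 [ 0.5862 -0.0278  0.069 ] 63
scene dot 473.0 288.7 [0.5644 0.1947 0.069 ] 89
[ 0.14600849 -0.55618851  0.24236216]
```

{"method": "move_arm", "body": {
  "deltas": [1,0.049,-0.0218,0,0,0,0,1,0.049,-0.0218,0,0,0,0,1,0.049,-0.0218,0,0,0,0,1,0.049,-0.0218,0,0,0,0,1,0.049,-0.0218,0,0,0,0,1,0.049,-0.0218,0,0,0,0,1,0.049,-0.0218,0,0,0,0,1,0.049,-0.0218,0,0,0,0,1,0.049,-0.0218,0,0,0,0,1,0.049,-0.0218,0,0,0,0],
  "squeeze": 20
}}

```text
clock: 2.05
tcp_pos: [0.5659, -0.2196, 0.2425]
orientation: [0.0, 0.992, 0.128, 0.0]
wrist_force: [0.6, -1.7, -0.0]
finger_gap: -0.0001
```

{"method": "move_arm", "body": {
  "deltas": [1,0,0,0.05,0,0,0,1,0,0,0.05,0,0,0,1,0,0,0.04,0,0,0,1,0,0,0.01,0,0,0,1,0,0,0,0,0,0,1,0,0,0,0,0,0]
}}

```text
clock: 2.8
tcp_pos: [0.566, -0.2217, 0.0945]
orientation: [0.001, 0.992, 0.128, 0.001]
wrist_force: [1.4, -0.0, 0.1]
finger_gap: 0.0002
```

Run:
```python
from h import *
for i in range(4):
    p=imaging.read_camera('scene'); s=env.get_state(); print(s['tcp_pos'],s['wrist_force'],s['clock'])
save(p,'s1')
a=p['img'][130:290,190:400]; cv2.imwrite('pics/s1c.png',cv2.cvtColor(cv2.resize(a,None,fx=3.5,fy=3.5,interpolation=cv2.INTER_CUBIC),cv2.COLOR_RGB2BGR))
```

```text
[ 0.56596409 -0.22173562  0.0945242 ] [ 0.33013282  0.1783041  -0.30021024] 2.85
[ 0.56581886 -0.22165751  0.09434902] [0.43983925 0.06937306 0.83105408] 2.9
[ 0.56564235 -0.22153106  0.0940872 ] [-0.43969058  0.65795042  0.04299796] 2.95
[ 0.5654164  -0.22138501  0.09377868] [ 1.49367126  0.15293679 -0.76999977] 3.0
```

View pics/s1c.png

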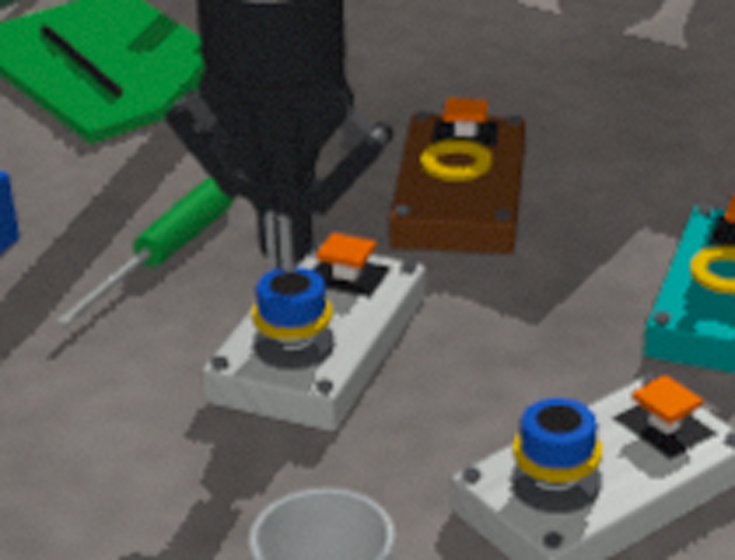

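{"method": "move_arm", "body": {
  "deltas": [1,0,0,0.006,0,0,0,1,0,0,0.006,0,0,0,1,0,0,0.006,0,0,0,1,0,0,0,0,0,0,1,0,0,0,0,0,0,1,0,0,0,0,0,0]
}}

```text
clock: 3.75
tcp_pos: [0.5645, -0.2208, 0.0744]
orientation: [0.0, 0.992, 0.128, -0.0]
wrist_force: [-1.0, -0.4, 1.9]
finger_gap: -0.0003
```

```bash
cat >> h.py <<'E'
def probe(nm,n=10):
    F=[];P=[]
    for i in range(n):
        p=imaging.read_camera('scene'); s=env.get_state(); F.append(s['wrist_force']); P.append(s['tcp_pos'])
    save(p,nm); P=np.array(P)
    print('F',np.mean(F,0).round(2),'sd',np.std(F,0).round(2),'tcp',P[0].round(4),P[-1].round(4),s['clock'])
E
python3 -c "
from h import *
probe('pA1')
a=cv2.imread('pics/pA1.png')[130:290,190:400]; cv2.imwrite('pics/pA1c.png',cv2.resize(a,None,fx=3.5,fy=3.5,interpolation=cv2.INTER_CUBIC))"
```

```text
F [-0.88  0.17  1.98] sd [0.45 0.47 0.45] tcp [ 0.5645 -0.2208  0.0744] [ 0.5645 -0.2209  0.0743] 4.25
```

View pics/pA1c.png

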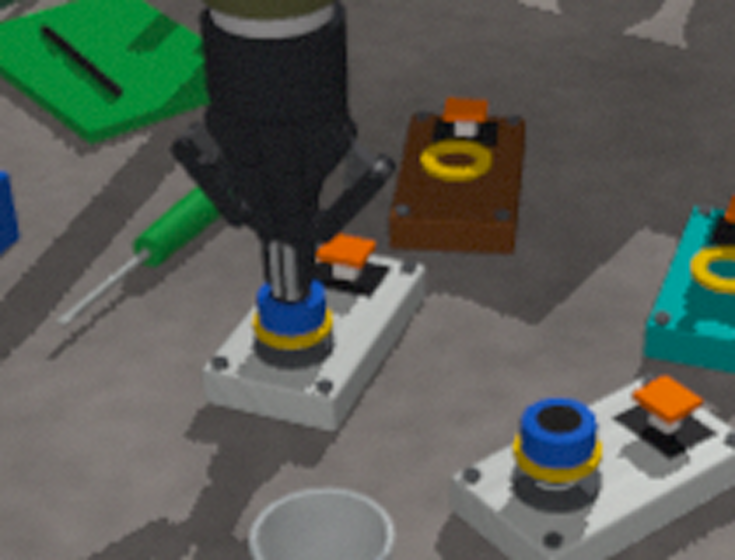

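{"method": "move_arm", "body": {
  "deltas": [1,0,0,0.002,0,0,0,1,0,0,0.002,0,0,0,1,0,0,0,0,0,0,1,0,0,0,0,0,0,1,0,0,0,0,0,0]
}}

```text
clock: 4.88
tcp_pos: [0.5646, -0.2209, 0.0703]
orientation: [0.0, 0.992, 0.128, 0.0]
wrist_force: [-2.4, 0.4, 1.9]
finger_gap: -0.0002
```

```bash
python3 -c "
from h import *
probe('pA2')"
```

```text
F [-1.26  0.45  3.11] sd [0.57 0.75 0.51] tcp [ 0.5646 -0.2209  0.0704] [ 0.5646 -0.2209  0.0703] 5.375
```

{"method": "move_arm", "body": {
  "deltas": [1,0,0,-0.02,0,0,0,1,0,0,-0.03,0,0,0,1,0,0,0,0,0,0,1,0,0,0,0,0,0]
}}

```text
clock: 5.88
tcp_pos: [0.5645, -0.2208, 0.1196]
orientation: [-0.0, 0.992, 0.128, -0.0]
wrist_force: [-0.0, -0.7, -0.3]
finger_gap: 0.0002
```

```bash
python3 -c "
from h import *
probe('pA3')"
```

```text
F [ 0.09 -0.01 -0.22] sd [0.59 0.55 0.42] tcp [ 0.564  -0.2206  0.1191] [ 0.5645 -0.2209  0.1201] 6.375
```

{"method": "move_arm", "body": {
  "deltas": [1,0.0142,-0.0363,0,0,0,0,1,0.0142,-0.0363,0,0,0,0,1,0.0142,-0.0363,0,0,0,0,1,0.0142,-0.0363,0,0,0,0,1,0.0142,-0.0363,0,0,0,0,1,0,0,0,0,0,0,1,0,0,0.026,0,0,0,1,0,0,0,0,0,0]
}}

```text
clock: 7.38
tcp_pos: [0.5855, -0.0276, 0.0926]
orientation: [-0.0, 0.992, 0.128, -0.002]
wrist_force: [0.3, -0.5, 0.4]
finger_gap: 0.0004
```

{"method": "move_arm", "body": {
  "deltas": [1,0,0,0.006,0,0,0,1,0,0,0.006,0,0,0,1,0,0,0.006,0,0,0,1,0,0,0,0,0,0,1,0,0,0,0,0,0,1,0,0,0,0,0,0]
}}

```text
clock: 8.12
tcp_pos: [0.5875, -0.0276, 0.0767]
orientation: [0.0, 0.992, 0.128, 0.0]
wrist_force: [0.1, -0.9, 3.2]
finger_gap: 0.0001
```

```bash
python3 -c "
from h import *
probe('pB1')"
```

```text
F [ 0.6  -1.75  2.57] sd [0.63 0.48 0.49] tcp [ 0.5875 -0.0276  0.0767] [ 0.5874 -0.0273  0.0764] 8.625
```

{"method": "move_arm", "body": {
  "deltas": [1,0,0,0.002,0,0,0,1,0,0,0.002,0,0,0,1,0,0,0,0,0,0,1,0,0,0,0,0,0,1,0,0,0,0,0,0]
}}

```text
clock: 9.25
tcp_pos: [0.5874, -0.0273, 0.0725]
orientation: [0.0, 0.992, 0.128, 0.0]
wrist_force: [1.1, -1.9, 4.9]
finger_gap: -0.0003
```

```bash
python3 -c "
from h import *
probe('pB2')"
```

```text
F [ 1.9  -1.88  4.73] sd [0.54 0.69 0.53] tcp [ 0.5874 -0.0273  0.0724] [ 0.5874 -0.0274  0.0724] 9.75
```

{"method": "move_arm", "body": {
  "deltas": [1,0,0,-0.02,0,0,0,1,0,0,-0.03,0,0,0,1,0,0,0,0,0,0,1,0,0,0,0,0,0]
}}

```text
clock: 10.25
tcp_pos: [0.5859, -0.0268, 0.1208]
orientation: [-0.001, 0.992, 0.128, -0.001]
wrist_force: [-0.1, 0.8, 0.2]
finger_gap: -0.0
```

```bash
python3 -c "
from h import *
probe('pB3')"
```

```text
F [ 0.01 -0.39 -0.11] sd [0.47 0.4  0.56] tcp [ 0.5857 -0.0268  0.1205] [ 0.5871 -0.0273  0.1221] 10.75
```

{"method": "move_arm", "body": {
  "deltas": [1,0.006,-0.037,0,0,0,0,1,0.006,-0.037,0,0,0,0,1,0.006,-0.037,0,0,0,0,1,0.006,-0.037,0,0,0,0,1,0.006,-0.037,0,0,0,0,1,0.005,-0.035,0,0,0,0,1,0,0,0,0,0,0,1,0,0,0.028,0,0,0,1,0,0,0,0,0,0]
}}

```text
clock: 11.88
tcp_pos: [0.5635, 0.1933, 0.0924]
orientation: [0.0, 0.992, 0.128, -0.002]
wrist_force: [-1.0, -0.6, 0.2]
finger_gap: 0.0002
```

{"method": "move_arm", "body": {
  "deltas": [1,0,0,0.006,0,0,0,1,0,0,0.006,0,0,0,1,0,0,0.006,0,0,0,1,0,0,0,0,0,0,1,0,0,0,0,0,0,1,0,0,0,0,0,0]
}}

```text
clock: 12.62
tcp_pos: [0.5657, 0.1941, 0.0768]
orientation: [0.0, 0.992, 0.128, 0.001]
wrist_force: [0.9, -1.8, 3.5]
finger_gap: -0.0
```

```bash
python3 -c "
from h import *
probe('pC1')"
```

```text
F [ 1.8  -2.35  3.73] sd [0.56 0.53 0.51] tcp [0.5657 0.1941 0.0768] [0.5655 0.1944 0.0764] 13.125
```

{"method": "move_arm", "body": {
  "deltas": [1,0,0,0.002,0,0,0,1,0,0,0.002,0,0,0,1,0,0,0,0,0,0,1,0,0,0,0,0,0,1,0,0,0,0,0,0]
}}

```text
clock: 13.75
tcp_pos: [0.5655, 0.1944, 0.0728]
orientation: [0.0, 0.992, 0.128, 0.0]
wrist_force: [1.4, -2.1, 7.2]
finger_gap: 0.0
```

```bash
python3 -c "
from h import *
probe('pC2')"
```

```text
F [ 1.25 -2.64  7.46] sd [0.43 0.34 0.5 ] tcp [0.5655 0.1944 0.0728] [0.5655 0.1944 0.0728] 14.25
```

{"method": "move_arm", "body": {
  "deltas": [1,0,0,-0.02,0,0,0,1,0,0,-0.03,0,0,0,1,0,0,0,0,0,0,1,0,0,0,0,0,0]
}}

```text
clock: 14.75
tcp_pos: [0.5639, 0.1946, 0.1209]
orientation: [-0.0, 0.992, 0.128, -0.001]
wrist_force: [-0.1, -0.5, -0.5]
finger_gap: -0.0002
```

```bash
python3 -c "
from h import *
probe('pC3')
a=cv2.imread('pics/pC3.png')[140:350,210:570]; cv2.imwrite('pics/pC3c.png',cv2.resize(a,None,fx=2.2,fy=2.2,interpolation=cv2.INTER_CUBIC))"
```

```text
F [0.39 0.08 0.28] sd [0.47 0.45 0.21] tcp [0.5638 0.1944 0.1205] [0.5651 0.1944 0.1221] 15.25
```

View pics/pC3c.png

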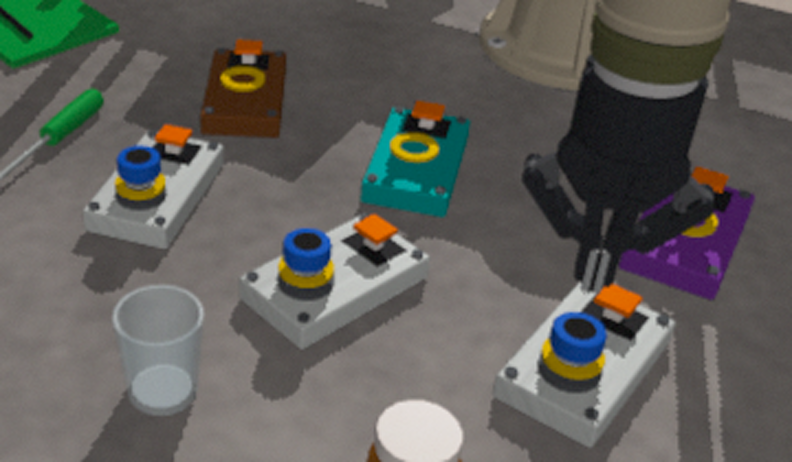

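The slopes are A (right) about 0.28, B (middle) 0.54 and C (left) 0.93 N/mm, so A is the softest. The picture shows all three rings lowered, at crop (140,187), (306,273) and (573,360), with all tags up. Now to A's tag.

{"method": "move_arm", "body": {
  "deltas": [1,-0.0185,0.04,0,0,0,0,1,-0.0185,0.04,0,0,0,0,1,-0.0185,0.04,0,0,0,0,1,-0.0185,0.04,0,0,0,0,1,-0.0185,0.04,0,0,0,0,1,-0.0185,0.04,0,0,0,0,1,-0.0185,0.04,0,0,0,0,1,-0.0185,0.04,0,0,0,0,1,-0.0185,0.04,0,0,0,0,1,-0.0185,0.04,0,0,0,0]
}}

```text
clock: 16.5
tcp_pos: [0.4876, -0.241, 0.1225]
orientation: [0.0, 0.992, 0.128, 0.0]
wrist_force: [0.7, 0.0, -0.0]
finger_gap: -0.0001
```

{"method": "move_arm", "body": {
  "deltas": [1,0,0,0.02,0,0,0,1,0,0,0.02,0,0,0,1,0,0,0.01,0,0,0,1,0,0,0,0,0,0,1,0,0,0,0,0,0,1,0,0,0,0,0,0]
}}

```text
clock: 17.25
tcp_pos: [0.4884, -0.2397, 0.0731]
orientation: [0.001, 0.992, 0.128, 0.001]
wrist_force: [-0.3, -1.0, -0.0]
finger_gap: 0.0001
```

```bash
python3 -c "
from h import *
probe('tA1',3)
a=cv2.imread('pics/tA1.png')[130:290,190:400]; cv2.imwrite('pics/tA1c.png',cv2.resize(a,None,fx=3.5,fy=3.5,interpolation=cv2.INTER_CUBIC))"
```

```text
F [-0.27  0.24 -0.42] sd [0.13 0.39 0.16] tcp [ 0.4884 -0.2397  0.0731] [ 0.4881 -0.2396  0.0728] 17.4
```

View pics/tA1c.png

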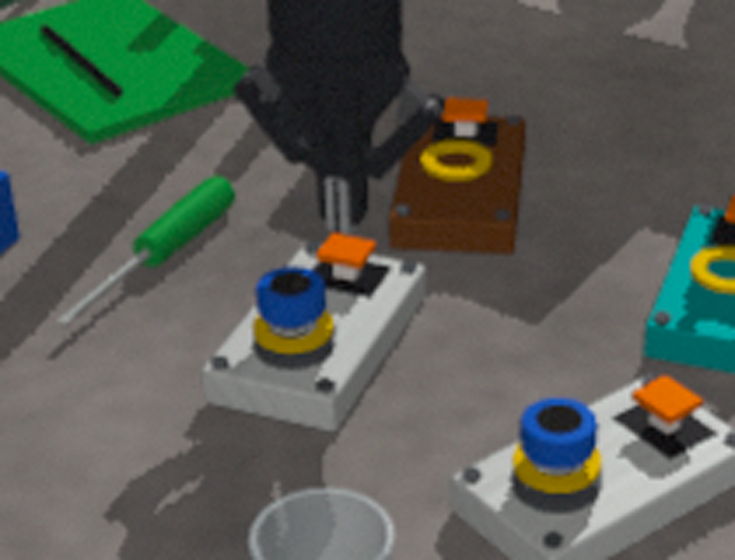

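The fingertips, at crop (338,220), are over A's tag at (346,247). Pressing down.

{"method": "move_arm", "body": {
  "deltas": [1,0,0,0.006,0,0,0,1,0,0,0.006,0,0,0,1,0,0,0.005,0,0,0,1,0,0,0.004,0,0,0,1,0,0,0.004,0,0,0,1,0,0,0.002,0,0,0,1,0,0,0,0,0,0,1,0,0,0,0,0,0,1,0,0,0,0,0,0]
}}

```text
clock: 18.52
tcp_pos: [0.4879, -0.2396, 0.0453]
orientation: [0.0, 0.992, 0.128, 0.0]
wrist_force: [0.1, 0.1, -1.0]
finger_gap: -0.0002
```

{"method": "move_arm", "body": {
  "deltas": [1,0,0,0.001,0,0,0,1,0,0,0.001,0,0,0,1,0,0,0.001,0,0,0,1,0,0,0,0,0,0,1,0,0,0,0,0,0]
}}

```text
clock: 19.15
tcp_pos: [0.488, -0.2397, 0.0434]
orientation: [0.0, 0.992, 0.128, 0.0]
wrist_force: [-2.5, 1.5, 9.5]
finger_gap: 0.0004
```

```bash
python3 -c "
from h import *
probe('tA2',4)
a=cv2.imread('pics/tA2.png')[130:290,190:400]; cv2.imwrite('pics/tA2c.png',cv2.resize(a,None,fx=3.5,fy=3.5,interpolation=cv2.INTER_CUBIC))"
```

```text
F [-2.54  1.1   9.36] sd [0.22 0.26 0.3 ] tcp [ 0.488  -0.2397  0.0434] [ 0.488  -0.2397  0.0434] 19.35
```

View pics/tA2c.png

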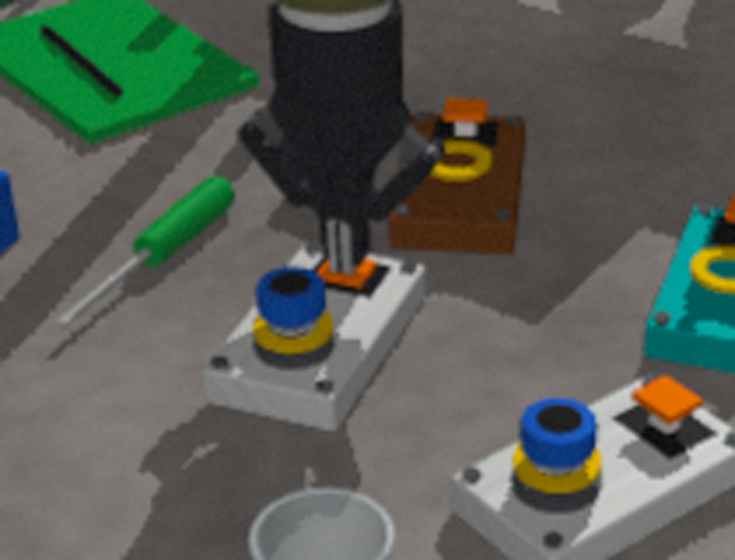

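The tag is at its stop: 9.4 N, tip at about 32.4 mm, and the orange head at crop (346,275) sits on the plate. Retracting.

{"method": "move_arm", "body": {
  "deltas": [1,0,0,-0.02,0,0,0,1,0,0,-0.05,0,0,0,1,0,0,-0.05,0,0,0,1,0,0,0,0,0,0,1,0,0,0,0,0,0,1,0,0,0,0,0,0,1,0,0,0,0,0,0]
}}

```text
clock: 20.23
tcp_pos: [0.4871, -0.239, 0.1609]
orientation: [-0.001, 0.992, 0.128, -0.001]
wrist_force: [0.7, 0.0, 0.3]
finger_gap: -0.0002
```

```bash
python3 -c "
from h import *
probe('fin',2)
p=imaging.read_camera('scene')
for t in ['tag_1_top','jar','beaker','driver']:
    for r in imaging.cut_out(p,t):
        w=mask_world(p,r['mask']); zt=np.percentile(w[:,2],95); top=w[w[:,2]>zt-0.006]
        print(t,round(r['confidence'],2),np.round(r['centre']),((top.min(0)+top.max(0))/2).round(3))
hsv=cv2.cvtColor(p['img'],cv2.COLOR_RGB2HSV); o=cv2.inRange(hsv,(5,180,120),(16,255,255))>0
from scipy import ndimage as nd
l,k=nd.label(o)
for i in range(1,k+1):
    if (l==i).sum()>60:
        w=mask_world(p,l==i)
        if len(w): print('orange',np.percentile(w,80,0).round(4))
a=cv2.imread('pics/fin.png')[130:430,190:570]; cv2.imwrite('pics/finc.png',cv2.resize(a,None,fx=2,fy=2))"
```

```text
F [0.63 0.3  0.28] sd [0.33 0.14 0.21] tcp [ 0.4872 -0.2391  0.1611] [ 0.4874 -0.2393  0.1614] 20.325
tag_1_top 0.7 [475. 308.] [0.531 0.196 0.054]
tag_1_top 0.56 [403. 190.] [ 0.305 -0.049  0.046]
tag_1_top 0.54 [288. 207.] [ 0.488 -0.238  0.031]
tag_1_top 0.49 [321. 163.] [ 0.295 -0.278  0.045]
tag_1_top 0.43 [528. 221.] [0.272 0.222 0.045]
jar 0.72 [397. 354.] [0.737 0.144 0.084]
beaker 0.67 [281. 297.] [ 0.736 -0.068  0.078]
driver 0.8 [239. 195.] [ 0.48  -0.377  0.023]
driver 0.49 [489. 274.] [0.489 0.204 0.045]
orange [ 0.3012 -0.2682  0.0465]
orange [ 0.3147 -0.0399  0.0468]
orange [ 0.4959 -0.2286  0.0323]
orange [0.2823 0.2314 0.0469]
orange [0.5205 0.0067 0.0466]
orange [0.4966 0.2134 0.0468]
```

View pics/finc.png

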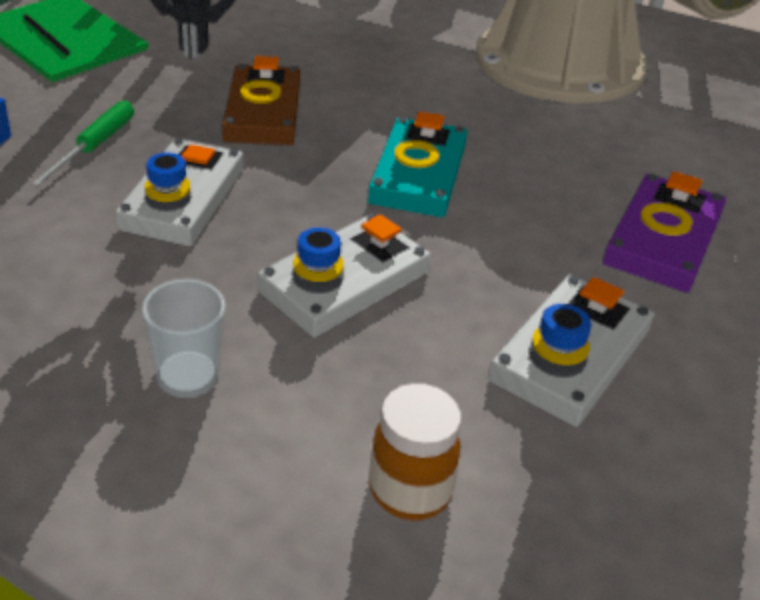

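The picture shows A's tag down at crop (200,155), with B's (380,228) and C's (602,292) up. The jar, beaker and screwdriver have not moved.

```bash
python3 -c "
from h import *
print(order.hand_in())"
```

```text
the job is handed in; nothing more can be done
None
```

The softest foot is the one in the right-hand aluminium block (foot at about x 0.565, y -0.22). I pushed that block's tag all the way down and handed the job in; no verdict is reported.

- **Foot stiffness:** I pressed each foot twice with the closed fingertips, the deeper press going 7–10 mm down. The readings were about 0.28 N/mm (right), 0.54 (middle) and 0.93 (left). The largest average vertical force was about 7.5 N, against the 45 N limit.
- **Rings:** The pictures showed all three drag rings lowered before I touched the tag.
- **Tags:** The right-hand tag reached its stop at 9.4 N, and its top now measures 32 mm above the bench. The other two still measure about 46.5 mm, so they are up.
- **Bystanders:** The jar, beaker and screwdriver are within 2 mm of their starting positions. The arm is clear of everything, and the work took about 20 s.
- **Disagreements:** The 0.28 N/mm reading for the softest foot is a little above the stated 0.2, which is within the force noise, and still well below the middle foot's 0.54. The trained networks also gave some wrong labels (for example the whole left block as a tag in the last picture), so I relied on colour and depth instead.

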